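# Gauge the strip, then hold the engraver's lid open

### The arm

A 6-joint arm with a two-finger parallel gripper is mounted at the origin on a cart in front of the work surface, level with it; the furniture and walls round the work are solid. World frame = base frame: x ahead of the robot, y to its left, z up, the work surface at z = 0. Lengths are in m, angles in rad, forces in N, time in s.
With the tool pointing down it reaches from about 0.225 to 0.875 m from the base axis. Payload 3.4 kg.
Tool frame: the origin (TCP) lies at the very end of the fingers, on their centre line; the grasp point (between the pads) lies 19 mm behind it; z points along the fingers, y is the direction in which the jaws open and shut (so a half turn about z gives the same grasp; the last joint's range is limited). The gripper opens to 85 mm and grips with 20 to 120 N. Pads are 22 mm wide; open, the fingers measure 114 mm over their backs; the gripper's body (76 mm by 85 mm) begins 54 mm behind the grasp point. The pads swing forward as they close: fully open they stand 13 mm farther back than shut.
Start: joints at [1.025, 0.276, 1.505, -0, 1.361, -0.121], TCP at [0.237, 0.524, 0.231] pointing down, gripper open.
Joint ranges: [-2.89, 2.89], [-0.75, 2.08], [0.22, 2.7], [-1.18, 4.32], [0.11, 2.71], [-2.7, 2.7]. Speed limits (rad/s): [2.57, 2.57, 3.14, 3.14, 3.14, 3.14].

### API

Orientations are given as a unit quaternion [w, x, y, z].
In Python, from rig import get_state, get_image, camera_model, sign_off gives the robot as it stands. The module is installed in compiled form; this text tells all that it offers.
- The arm moves only by the tool drive_tool, never from a script. Its argument "motion" is text: rows parted by semicolons, each of 7 numbers parted by spaces: the turn, a rotation vector about the tool's x, y, z in degrees, then the shift along the tool's x, y, z in m, then the opening in per cent of the stroke, from 0 (shut) to 100 (fully open). In form: wx wy wz tx ty tz hand; .... A call has 1 to 12 rows; each row shifts and turns the pose as measured when the row begins, along the tool's axes as they then stand; what a row does not reach is not made up. A row lasts 1/8 s, in which the tool goes at most 62.5 mm and 10.7 degrees, less where a joint would pass 70% of its speed; a pose out of reach is approached as far as the arm can. A call is refused whole if a number of a shift passes 0.0625 or a number of a turn 10.7, either way. A call with a gripper value outside its range is refused whole. The fingers move at their own pace and stop on an object; "newtons" is the grip in N (left out, the last holds). Time passes only in rows, so rows that do not move let the fingers close. It gives the time, the measured TCP pose, the force and the opening at its end, in the units of the state.
- get_state(): the state, without advancing time (a new reading comes with each control period).
- get_image(name): name is "scene" or "top" or "wrist"; returns (picture, depth): 480x640x3 uint8, red, green, blue; 480x640 float32, m along the optical axis (not along the pixel's ray), 0 where there is no reading.
- camera_model(name): a dict with "camera_matrix" (3x3 intrinsics, pixels), "cam_to_world" (4x4, takes a point from camera to world coordinates); the wrist camera has in their place "T_tool_cam" (4x4, takes a point from camera to tool coordinates, whose origin is the TCP and whose axes are the flange's). Camera axes: x right, y up, looking along -z (the intrinsics and any distortion apply to the point x, -y, -z); pixel columns grow to the right and rows downward; lengths in m; the calibration is good to about 2 mm. The wrist camera is an equidistant fisheye: a pixel r from the principal point sees the ray r / f radians off the axis. A picture is of the moment at which its call begins: read the wrist's pose just before it. camera_model takes no time and is no camera call.
- sign_off(): hands the job in, once; it reports no verdict.
The state is a dict: "clock": time; "qpos": joint angles; "qd": joint speeds; "effort": joint torques, N m; "position": TCP position; "ee_rot": TCP orientation; "contact_force": force on the tool from outside, world axes, zero at the start; "moment": the same for the moment, N m; "width": finger opening in m.
Only numpy, scipy, OpenCV 4.12 (cv2) and the standard library are available. Lean on these libraries where they do the work, as an engineer would, in place of code of your own. Each camera call takes 0.05 s, during which the arm holds its last target.

### The job

We are about to engrave the oak strip that lies under the pillar gauge: press the gauge's plunger down until its foot rests on the strip and keep it there for a good second while I note the thickness, then let the plunger spring back up. Then lift the laser engraver's lid by its front handle and hold it open at 45 degrees so that I can lay the strip in: its stay has come off and it falls shut by itself, so do not let it drop and finish while still holding it there. Leave the strip on the gauge and do not disturb the jar of nails, the pencil or the tape measure.

Things in the scene. Friction and masses are not known exactly. Their poses are not given: they have to be found in the camera images.
- plunger_knob (a point): Centre of the top of the black mushroom knob (34 mm across, 16 mm high) of the pillar gauge's plunger, 230 mm above the bench at rest. x points to the gauge's pillar, 80 mm behind the plunger, z up. The head round the plunger is 34 x 44 mm and ends 171 mm above the bench; no other part of the fixed blue-grey stand is higher than 180 mm.
- gauge_plunger (a joint): How far the gauge's plunger is pressed down, m: 0 at rest (foot 65 mm above the anvil), 0.045 at its stop. Thickness of the part = 0.065 minus this value when the foot rests on it. A spring lifts it again (2.6 N at rest, 4.7 N at 35 mm). The knob presses it through a stiffer spring: from about 6 N, once the foot is stopped, the knob itself gives up to 9 mm (8.8 N).
- gauge_anvil (a point): Centre of the top of the gauge's round steel anvil (70 mm across), 22 mm above the bench, straight below the plunger.
- strip_center (a point): Centre (half-way up) of the loose oak offcut that lies flat on the anvil: 45 x 150 x 30 mm (x, y, z), long along its y, about 0.13 kg.
- lid_handle (a point): Middle of the engraver lid's front handle: a round level aluminium bar, 12 mm thick, straight for 90 mm along the lid's y, 36 mm clear in front of the lid's front edge, carried by a post at each end. 121 mm above the bench when the lid is shut. Axes are those of the lid; when shut, x points to the back of the machine and z up.
- lid_hinge (a point): Middle of the lid's hinge line (along this point's y; x to the machine's back) at the back of the laser engraver, 111 mm above the bench. Lid shut, the handle's bar lies 282 mm in front of it and 10 mm higher. The engraver is a fixed dark grey box, 245 mm deep, 320 mm wide, 110 mm high, its front face 237 mm in front of the hinge line.
- engraver_lid (a joint): Opening angle of the engraver's lid, rad: 0 shut, 0.785 = 45 degrees, 1.4 at its stop; grows as the front edge rises. The lid (dark frame, orange window, 240 mm from hinge to front edge, 20 mm thick, 0.45 to 0.7 kg) has no stay and falls shut from every angle; lifting it takes 2 to 3.5 N at the handle.
- jar_center (a point): Centre of the loose glass jar of nails with a red lid, 62 mm across, 82 mm high; stands to the left of the gauge. Not to be disturbed.
- pencil_center (a point): Centre of the loose orange pencil, 176 mm long along its y, lying to the left of the gauge. Not to be disturbed.
- tape_center (a point): Centre of the loose yellow tape measure, 39 x 86 x 60 mm, standing to the right of the engraver. Not to be disturbed.

How it is judged:
On the way, in this order (a step that is already met when the one before it is completed fails the run):
1. the plunger is pressed down so that the gauge's foot rests on the oak strip, for half a second (contact force between gauge_plunger and oak_strip above 0.7 N and value of joint gauge_plunger between 0.033 and 0.037 m), for 0.5 s.
2. the plunger is let go and springs back up (value of joint gauge_plunger below 0.004 m), for 0.1 s.
3. the lid is lifted (value of joint engraver_lid above 0.35 rad and contact force between the fingers and engraver_lid above 0.5 N), for 0.1 s.
At the end, for the whole second after the job is handed in: The gripper's fingers hold the engraver's lid still at 45 degrees (within 5 degrees), the gauge's plunger is back up (within 4 mm) and the oak strip still lies on the anvil (moved less than 25 mm); the program ends while holding (value of joint engraver_lid between 0.698 and 0.873 rad and velocity of joint engraver_lid between -0.1 and 0.1 rad/s and contact force between the fingers and engraver_lid above 0.5 N and value of joint gauge_plunger below 0.004 m and distance of strip_center from where it was at the start of the episode below 0.025 m); the arm keeps its last pose, push and grip.
It fails at once if the lid drops (falls faster than 2 rad/s) (velocity of joint engraver_lid below -2 rad/s).
It fails at once if the jar of nails is disturbed (moved more than 20 mm) (distance of jar_center from where it was at the start of the episode above 0.02 m).
It fails at once if the pencil is disturbed (moved more than 20 mm) (distance of pencil_center from where it was at the start of the episode above 0.02 m).
It fails at once if the tape measure is disturbed (moved more than 20 mm) (distance of tape_center from where it was at the start of the episode above 0.02 m).
It also fails if it takes over 51 s, if anything falls off the work surface, if the arm or the gripper's body presses on something with over 40 N, if the wrist force passes 120 N, or if a joint passes its speed limit or range.

## Working session

There is one attempt and no reset: what is moved stays moved. The work goes in short steps, Python scripts to look and compute and a tool call to move; the robot and the scene stay as the last step left them, time stands still between calls to the robot, and variables do not carry over. Pictures are saved under pics/ and viewed, and the job is handed in when it is done.

Besides the shell and the picture viewer there is one more tool, called after "Call:" as a command line: name --argument value ..., lists and objects as JSON in quotes. drive_tool: Moves the arm, as the interface text tells. Its arguments: {"type":"object","properties":{"motion":{"type":"string"},"newtons":{"type":"number"}},"required":["motion"]}

```bash
mkdir -p pics; python3 - <<'E'
from rig import *
import cv2, numpy as np
s=get_state(); print(s)
for n in ("scene","top"):
    p,d=get_image(n); cv2.imwrite(f"pics/{n}0.png",p[:,:,::-1]); np.savez(f"{n}0.npz",p=p,d=d)
    m=camera_model(n); print(n,m)
print(camera_model("wrist"))
E
```

```text
{'clock': 0.0, 'qpos': array([ 1.02501249e+00,  2.76613291e-01,  1.50611470e+00,  3.41790553e-05,
        1.36071825e+00, -1.21018609e-01]), 'qd': array([-0.00114399, -0.00122526,  0.00075239,  0.0008225 ,  0.0004503 ,
        0.0021942 ]), 'effort': array([ 5.64604397e-04, -4.16771686e+01, -2.45799476e+01, -2.40059071e-04,
        1.10100769e-02, -2.98179444e-06]), 'position': array([0.23669157, 0.52345123, 0.23043663]), 'ee_rot': array([-3.19092730e-04,  2.10792984e-01,  9.77530285e-01, -8.70293672e-04]), 'contact_force': array([-0.51248598, -0.07891521, -0.43302813]), 'moment': array([ 0.02778138, -0.00071972,  0.03203825]), 'width': 0.08514730882406477}
scene {'camera_matrix': array([[597.53632676,   0.        , 316.79266046],
       [  0.        , 597.53632676, 238.75449423],
       [  0.        ,   0.        ,   1.        ]]), 'cam_to_world': array([[ 0.90559546,  0.28866156, -0.31075935, -0.05237742],
       [-0.42407325,  0.62946699, -0.65110152, -1.35563965],
       [ 0.00766477,  0.72141931,  0.69245609,  1.52471222],
       [ 0.        ,  0.        ,  0.        ,  1.      
[... 274 characters left out ...]
985862,  0.01237189,  0.01138774, -0.03188075],
       [ 0.01273495,  0.11492136,  0.99329296,  1.43029963],
       [ 0.        ,  0.        ,  0.        ,  1.        ]])}
{'camera_matrix': array([[371.64829954,   0.        , 320.47624027],
       [  0.        , 371.64829954, 239.18843326],
       [  0.        ,   0.        ,   1.        ]]), 'T_tool_cam': array([[ 6.91840837e-04,  9.58844584e-01,  2.83930600e-01,
         7.33740943e-02],
       [ 9.99999738e-01, -7.23592517e-04,  6.94574403e-06,
        -6.54271757e-04],
       [ 2.12109947e-04,  2.83930521e-01, -9.58844833e-01,
        -1.42916390e-01],
       [ 0.00000000e+00,  0.00000000e+00,  0.00000000e+00,
         1.00000000e+00]])}
```

View pics/scene0.png

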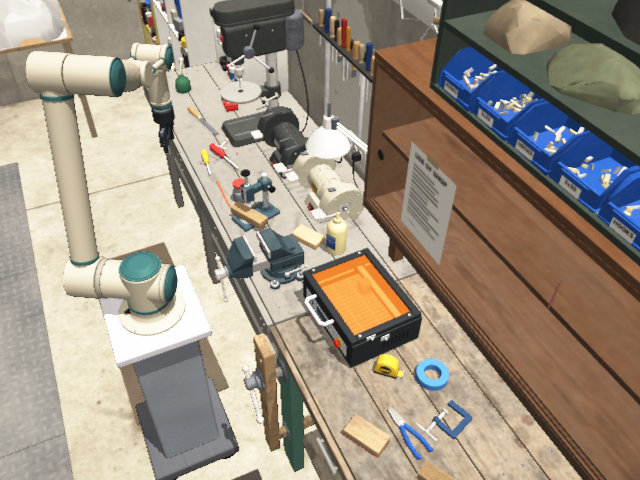

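View pics/top0.png

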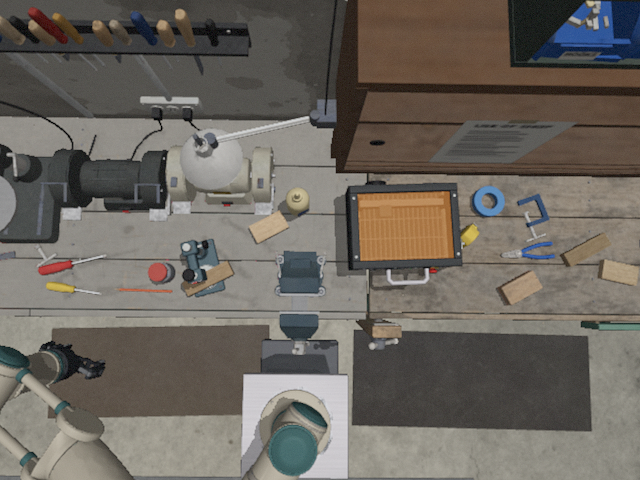

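The scene view shows the gauge near (250,195) and the engraver near (360,305). In the top view the gauge knob is at about (190,277) and the lid handle at about (408,280). Next I'll zoom in and measure both.

```bash
cat > h.py <<'E'
import numpy as np, cv2
from rig import camera_model
def unproj(n,u,v,d):
    m=camera_model(n);K=m["camera_matrix"];T=m["cam_to_world"]
    u=np.asarray(u,float);v=np.asarray(v,float)
    P=np.stack([(u-K[0,2])/K[0,0]*d,-(v-K[1,2])/K[1,1]*d,-d,np.ones_like(d)],-1)
    return (P@T.T)[...,:3]
def cloud(n,d):
    v,u=np.mgrid[0:480,0:640]; return unproj(n,u,v,d.astype(float))
E
python3 - <<'E'
from h import *
for n,(a,b,c,e),(a2,b2,c2,e2) in (("top",(140,230,100,75),(340,175,150,120)),("scene",(200,160,100,75),(290,240,150,120))):
    z=np.load(n+"0.npz");p=z["p"];X=cloud(n,z["d"])
    c1=cv2.resize(p[b:b+e,a:a+c],(800,600),interpolation=cv2.INTER_CUBIC)
    cv2.imwrite(f"pics/{n}_g.png",c1[:,:,::-1])
    c1=cv2.resize(p[b2:b2+e2,a2:a2+c2],(750,600),interpolation=cv2.INTER_CUBIC)
    cv2.imwrite(f"pics/{n}_e.png",c1[:,:,::-1])
z=np.load("top0.npz");X=cloud("top",z["d"]);print("bench",np.median(X[295:305,200:240].reshape(-1,3),0))
H=X[...,2]
sub=np.zeros_like(H,bool);sub[235:300,170:240]=1
k=sub&(H>0.205)&(H<.3);print("knob",k.sum(),X[k].mean(0),X[k].min(0),X[k].max(0))
sub=np.zeros_like(H,bool);sub[266:292,380:440]=1
for lo,hi in((.105,.14),):
  k=sub&(H>lo)&(H<hi);print("handle",k.sum(),X[k].mean(0),X[k].min(0),X[k].max(0))
  v,u=np.nonzero(k);
  for r in range(266,292):
    if k[r].any(): print(r,np.nonzero(k[r])[0].min(),np.nonzero(k[r])[0].max(),k[r].sum(),X[r][k[r]].mean(0).round(4))
E
```

```text
bench [ 3.73366412e-01  2.38404138e-01 -3.15782489e-04]
knob 134 [0.44187796 0.27773329 0.22860417] [0.42626132 0.2619747  0.21853675] [0.45771784 0.29531847 0.23587577]
handle 414 [ 0.45204453 -0.31597261  0.12637934] [ 0.42269853 -0.40578919  0.11183725] [ 0.47802975 -0.23826723  0.13651349]
266 380 439 60 [ 0.477  -0.3222  0.1305]
267 380 435 56 [ 0.4742 -0.3171  0.1283]
268 380 429 32 [ 0.4711 -0.2943  0.1267]
269 385 428 11 [ 0.4684 -0.3016  0.127 ]
270 386 428 9 [ 0.4658 -0.3111  0.1237]
271 387 428 8 [ 0.4629 -0.3175  0.1256]
272 387 428 8 [ 0.4601 -0.3176  0.1248]
273 387 428 8 [ 0.4572 -0.3174  0.1258]
274 387 428 8 [ 0.4544 -0.3174  0.1254]
275 387 429 9 [ 0.4517 -0.3244  0.1244]
276 387 429 9 [ 0.4488 -0.3246  0.1234]
277 387 429 9 [ 0.446  -0.3246  0.1235]
278 387 429 9 [ 0.4431 -0.3239  0.126 ]
279 387 429 11 [ 0.4403 -0.3231  0.1237]
280 387 428 13 [ 0.4374 -0.3208  0.1234]
281 388 427 40 [ 0.4345 -0.3172  0.1249]
282 389 426 38 [ 0.4317 -0.317   0.1258]
283 390 425 35 [ 0.4289 -0.3182  0.126 ]
284 391 424 34 [ 0.426  -0.3171  0.125 ]
285 392 398 7 [ 0.4228 -0.2821  0.1216]
```

View pics/top_g.png

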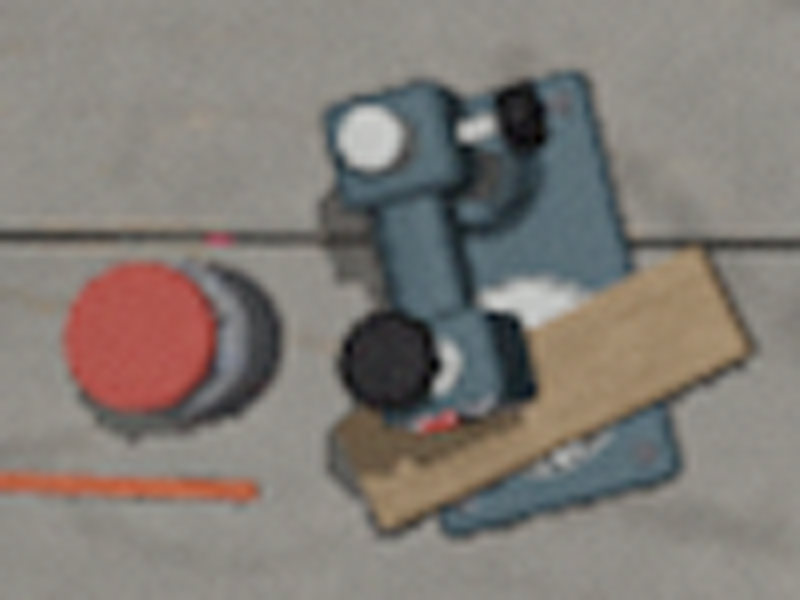

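View pics/top_e.png

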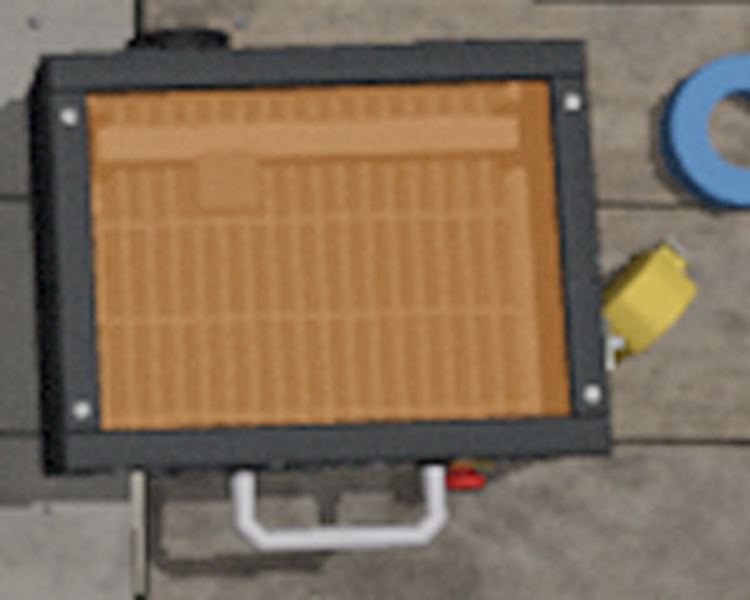

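View pics/scene_g.png

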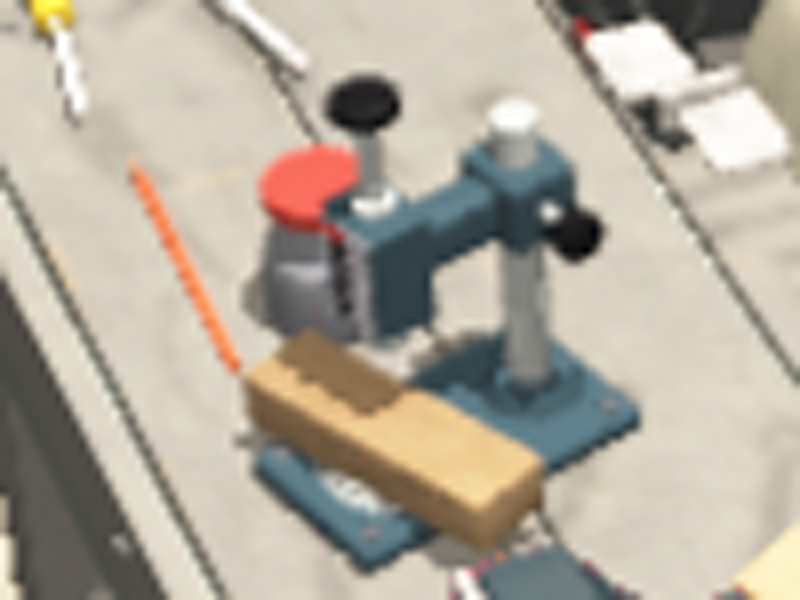

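View pics/scene_e.png

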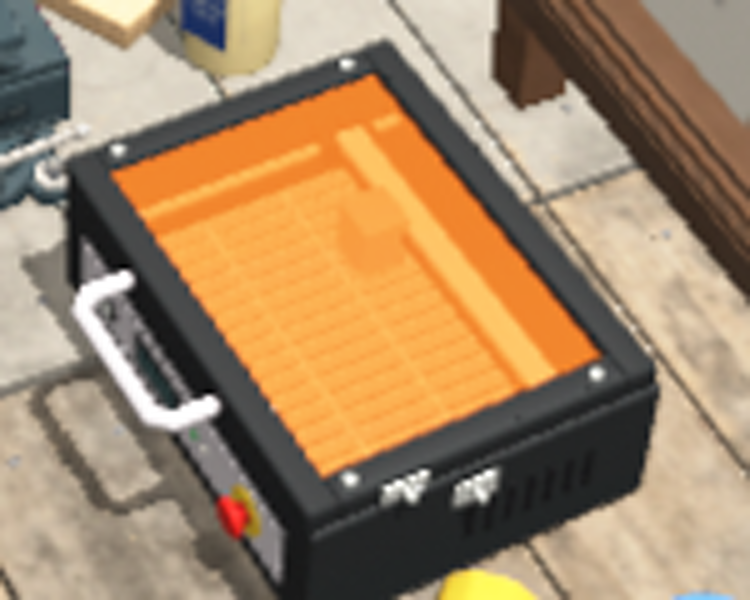

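The close-ups show the knob at about zoom (388,360) in the top view, with the jar to its left. The strip lies diagonally on the anvil. The handle bar runs from zoom (262,541) to (425,534), so it is turned by a couple of degrees. Next: the bar's direction, and a cross-check from the scene camera.

```bash
python3 - <<'E'
from h import *
z=np.load("top0.npz");X=cloud("top",z["d"]);H=X[...,2]
# bar fit
k=np.zeros_like(H,bool);k[279:287,395:422]=1;k&=(H>.1)&(H<.145)
P=X[k];a,b=np.polyfit(P[:,1],P[:,0],1);print("top bar slope deg",np.degrees(np.arctan(a)),"x at -.317",a*-.317+b,"z",P[:,2].mean(),np.percentile(P[:,2],90))
m=np.median(P[:,:],0)
k=np.zeros_like(H,bool);k[268:290,380:440]=1;k&=(H>.105)&(H<.145)
v,u=np.nonzero(k);print("u-range",u.min(),u.max(), X[275][k[275]][:,1].round(4), X[275][k[275]][:,0].round(4))
# lid yaw from top-face edges
k=(H>.12)&(H<.14);k[:,:330]=0;k[:, 480:]=0;k[:170]=0;k[268:]=0
r=cv2.minAreaRect(X[k][:,:2].astype(np.float32));print("lid rect",r)
zs=np.load("scene0.npz");Xs=cloud("scene",zs["d"]);Hs=Xs[...,2]
k=np.zeros_like(Hs,bool);k[165:182,235:255]=1;k&=(Hs>.2)&(Hs<.25);print("scene knob",k.sum(),Xs[k].mean(0),Xs[k].min(0),Xs[k].max(0))
k2=k&(Hs>.2255);print(k2.sum(),Xs[k2].mean(0))
k=(Xs[...,0]>.405)&(Xs[...,0]<.443)&(Xs[...,1]>-.4)&(Xs[...,1]<-.24)&(Hs>.1)&(Hs<.14)
P=Xs[k];a,b=np.polyfit(P[:,1],P[:,0],1);print("scene bar",k.sum(),P.mean(0),P.min(0),P.max(0),np.degrees(np.arctan(a)),a*-.317+b)
# tape, jar tallest around path; heights in corridor
for (x0,x1,y0,y1) in((.2,.55,-.2,.2),(.35,.5,.2,.45),(.3,.55,-.5,-.2),(.5,.6,.1,.4)):
  k=(Xs[...,0]>x0)&(Xs[...,0]<x1)&(Xs[...,1]>y0)&(Xs[...,1]<y1)
  k2=(X[...,0]>x0)&(X[...,0]<x1)&(X[...,1]>y0)&(X[...,1]<y1)
  print((x0,x1,y0,y1),Hs[k].max(),H[k2].max())
E
```

```text
top bar slope deg -1.5202804743884915 x at -.317 0.4300165575803527 z 0.12528678266945822 0.12960608059169973
u-range 380 429 [-0.2595 -0.261  -0.2646 -0.2677 -0.3677 -0.3703 -0.3723 -0.3773 -0.3794] [0.451  0.4508 0.451  0.451  0.4521 0.4522 0.4521 0.4524 0.4523]
lid rect ((0.5948745608329773, -0.3173431158065796), (0.24574550986289978, 0.3258991837501526), 2.5866239070892334)
scene knob 70 [0.44077437 0.27446346 0.22659581] [0.42138309 0.25906224 0.20032797] [0.45819346 0.30114402 0.24013113]
49 [0.44094932 0.27493124 0.23160697]
scene bar 145 [ 0.43089307 -0.32187053  0.12584965] [ 0.42260199 -0.38131737  0.11576051] [ 0.4427662  -0.26028263  0.13632944] -1.6180608425554408 0.43075548565225563
(0.2, 0.55, -0.2, 0.2) 0.1733027120271824 1.43029962840282
(0.35, 0.5, 0.2, 0.45) 0.24013113014482212 0.235875766232978
(0.3, 0.55, -0.5, -0.2) 0.14379197114775133 0.13741282331041949
(0.5, 0.6, 0.1, 0.4) 0.18815379271367894 0.1854316160183842
```

Call:
drive_tool --motion "0 0 0 -0.036 -0.0176 -0.006 0; 0 0 0 -0.036 -0.0176 -0.006 0; 0 0 0 -0.036 -0.0176 -0.006 0; 0 0 0 -0.036 -0.0176 -0.006 0; 0 0 0 -0.036 -0.0176 -0.006 0; 0 0 0 -0.036 -0.0176 0 0; 0 0 0 -0.036 -0.0176 0 0; 0 0 0 -0.036 -0.0176 0 0; 0 0 0 0 0 0 0" --newtons 40

```text
clock: 1.23
position: [0.4459, 0.2686, 0.2572]
ee_rot: [-0.002, 0.21, 0.978, -0.004]
contact_force: [0.4, 0.2, -0.3]
width: -0.0001
```

```bash
cat > st.py <<'E'
from rig import *; import numpy as np,sys
from scipy.spatial.transform import Rotation as R
np.set_printoptions(precision=4,suppress=True)
s=get_state();q=s["ee_rot"];M=R.from_quat(q,scalar_first=True).as_matrix()
print("t",s["clock"],"p",s["position"],"F",s["contact_force"],"w",s["width"]);print(M)
if len(sys.argv)>3:
    t=np.array([float(a) for a in sys.argv[1:4]])
    print("shift in tool",M.T@(t-s["position"]))
E
python3 st.py .4415 .2765 .24; python3 - <<'E'
from rig import *;import cv2
p,d=get_image("scene");cv2.imwrite("pics/s1.png",cv2.resize(p[90:240,150:350],(800,600))[:,:,::-1])
E
```

```text
t 1.225 p [0.4459 0.2686 0.2572] F [ 0.4371  0.226  -0.3153] w -0.0001065763749965647
[[-0.9122  0.4098 -0.0061]
 [ 0.4098  0.9121 -0.0065]
 [ 0.0029 -0.0084 -1.    ]]
shift in tool [0.0072 0.0056 0.0172]
```

View pics/s1.png

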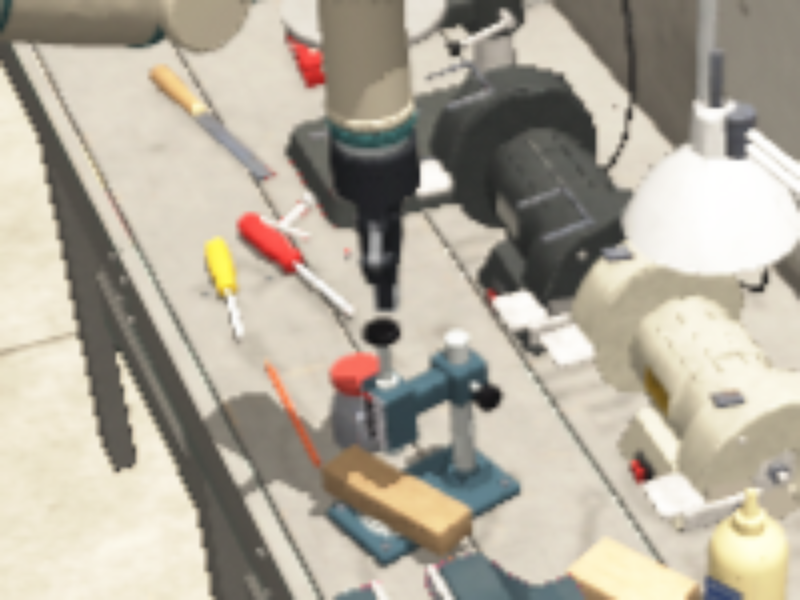

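The closed fingertips (zoom 387,300) are just above the knob (382,330). I'll centre them and press.

Call:
drive_tool --motion "0 0 0 0.007 0.0055 0.01 0; 0 0 0 0 0 0.007 0; 0 0 0 0 0 0.01 0; 0 0 0 0 0 0.01 0; 0 0 0 0 0 0.01 0; 0 0 0 0 0 0.01 0; 0 0 0 0 0 0.004 0; 0 0 0 0 0 0.003 0; 0 0 0 0 0 0 0"

```text
clock: 2.4
position: [0.4385, 0.2799, 0.1908]
ee_rot: [-0.002, 0.207, 0.978, -0.003]
contact_force: [-0.1, -1.0, 7.2]
width: 0.0003
```

```bash
python3 st.py .4415 .2765 .19
```

```text
t 2.4 p [0.4385 0.2799 0.1908] F [-0.0542 -0.9533  7.23  ] w 0.00026606089573012455
[[-0.9144  0.4048 -0.005 ]
 [ 0.4048  0.9144 -0.0047]
 [ 0.0026 -0.0063 -1.    ]]
shift in tool [-0.0041 -0.0019  0.0008]
```

7.2 N at z = 0.191 means the foot is on the strip and the upper spring is giving. I'll hold it there.

Call:
drive_tool --motion "0 0 0 0 0 0.001 0; 0 0 0 0 0 0 0; 0 0 0 0 0 0 0; 0 0 0 0 0 0 0; 0 0 0 0 0 0 0; 0 0 0 0 0 0 0; 0 0 0 0 0 0 0; 0 0 0 0 0 0 0; 0 0 0 0 0 0 0; 0 0 0 0 0 0 0"

```text
clock: 3.65
position: [0.4385, 0.2799, 0.1951]
ee_rot: [-0.001, 0.208, 0.978, -0.001]
contact_force: [0.2, -0.8, 4.9]
width: -0.0001
```

```bash
python3 st.py .4415 .2765 .19; python3 - <<'E'
from rig import *;import cv2
p,d=get_image("scene");cv2.imwrite("pics/s2.png",cv2.resize(p[150:225,200:300],(800,600))[:,:,::-1])
E
```

```text
t 3.65 p [0.4385 0.2799 0.1951] F [ 0.2388 -0.755   4.9369] w -0.00013703123201280683
[[-0.9135  0.4069 -0.002 ]
 [ 0.4069  0.9135 -0.0009]
 [ 0.0015 -0.0016 -1.    ]]
shift in tool [-0.0042 -0.0019  0.0051]
```

View pics/s2.png

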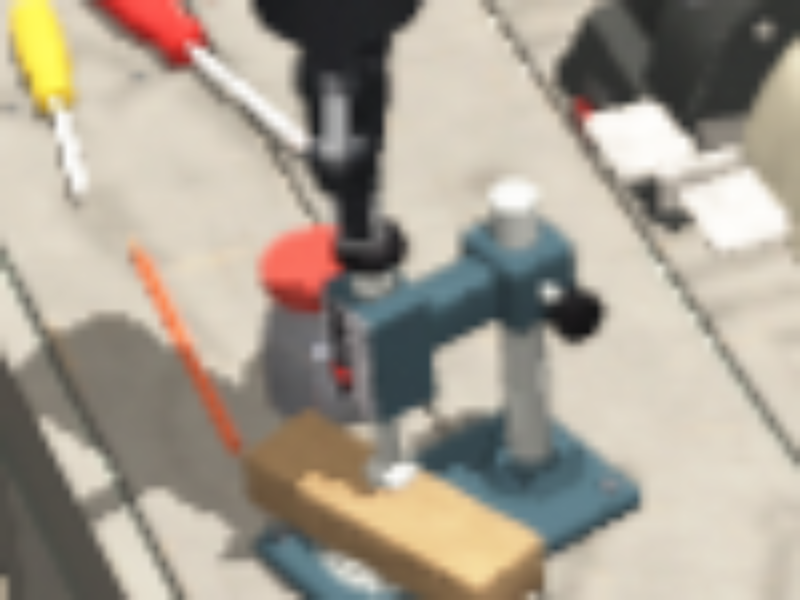

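Zero rows let the arm creep up, because each one re-bases on the measured pose: z = 0.195 and only 4.9 N, although the foot (zoom 400,475) still seems to touch the strip. I'll press back down, with a small downward bias in each row.

Call:
drive_tool --motion "0 0 0 0 0 0.003 0; 0 0 0 0 0 0.003 0; 0 0 0 0 0 0.0008 0; 0 0 0 0 0 0.0008 0; 0 0 0 0 0 0.0008 0; 0 0 0 0 0 0.0008 0"

```text
clock: 4.45
position: [0.4385, 0.28, 0.1891]
ee_rot: [-0.0, 0.208, 0.978, 0.001]
contact_force: [-2.0, -1.2, 7.8]
width: -0.0003
```

Call:
drive_tool --motion "0 0 0 0 0 0.0007 0; 0 0 0 0 0 0.0007 0; 0 0 0 0 0 0.0007 0; 0 0 0 0 0 0.0007 0; 0 0 0 0 0 0.0007 0; 0 0 0 0 0 0.0007 0"

```text
clock: 5.2
position: [0.4385, 0.2799, 0.1889]
ee_rot: [0.001, 0.209, 0.978, 0.002]
contact_force: [-1.3, -1.3, 7.9]
width: -0.0
```

It's now steady at 7.8 N, which leaves about 3 N on the strip. I'll hold for another second.

Call:
drive_tool --motion "0 0 0 0 0 0.0007 0; 0 0 0 0 0 0.0007 0; 0 0 0 0 0 0.0007 0; 0 0 0 0 0 0.0007 0; 0 0 0 0 0 0.0007 0; 0 0 0 0 0 0.0007 0"

```text
clock: 5.95
position: [0.4385, 0.28, 0.1888]
ee_rot: [0.002, 0.209, 0.978, 0.003]
contact_force: [-1.9, -1.8, 7.4]
width: 0.0002
```

```bash
python3 st.py .4415 .2765 .19; python3 - <<'E'
from rig import *;import cv2
p,d=get_image("scene");cv2.imwrite("pics/s3.png",cv2.resize(p[150:225,200:300],(800,600))[:,:,::-1])
E
```

```text
t 5.95 p [0.4385 0.28   0.1888] F [-1.9087 -1.7805  7.411 ] w 0.0001778177902134721
[[-0.9125  0.4091  0.0049]
 [ 0.4091  0.9125  0.0057]
 [-0.0022  0.0072 -1.    ]]
shift in tool [-0.0042 -0.0019 -0.0012]
```

View pics/s3.png

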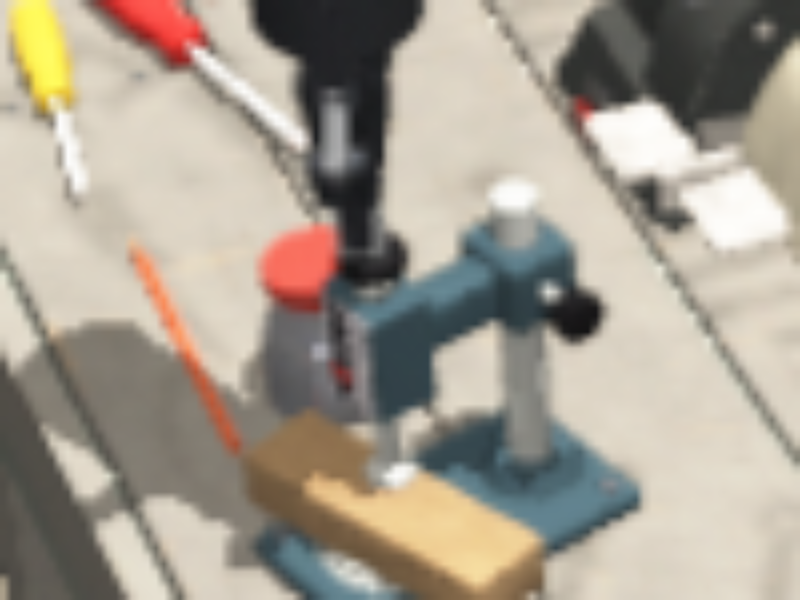

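The foot (zoom 400,475) hasn't moved while the knob has gone further down, so it is resting on the strip. Now I'll let the plunger up, guiding it.

Call:
drive_tool --motion "0 0 0 0 0 -0.01 0; 0 0 0 0 0 -0.01 0; 0 0 0 0 0 -0.01 0; 0 0 0 0 0 -0.01 0; 0 0 0 0 0 -0.015 0; 0 0 0 0 0 -0.02 0; 0 0 0 0 0 -0.02 0; 0 0 0 0 0 -0.02 0; 0 0 0 0 0 0 0"

```text
clock: 7.12
position: [0.4364, 0.2797, 0.308]
ee_rot: [-0.001, 0.209, 0.978, 0.003]
contact_force: [0.0, 0.1, -0.6]
width: -0.0001
```

```bash
python3 st.py .4305 -.318 .3; python3 - <<'E'
from rig import *;import cv2
p,d=get_image("scene");cv2.imwrite("pics/s4.png",cv2.resize(p[150:225,200:300],(800,600))[:,:,::-1])
E
```

```text
t 7.125 p [0.4364 0.2797 0.308 ] F [ 0.0003  0.1444 -0.5865] w -5.416363598776898e-05
[[-0.9123  0.4095 -0.0001]
 [ 0.4095  0.9123  0.0067]
 [ 0.0029  0.0061 -1.    ]]
shift in tool [-0.2394 -0.5477  0.004 ]
```

View pics/s4.png

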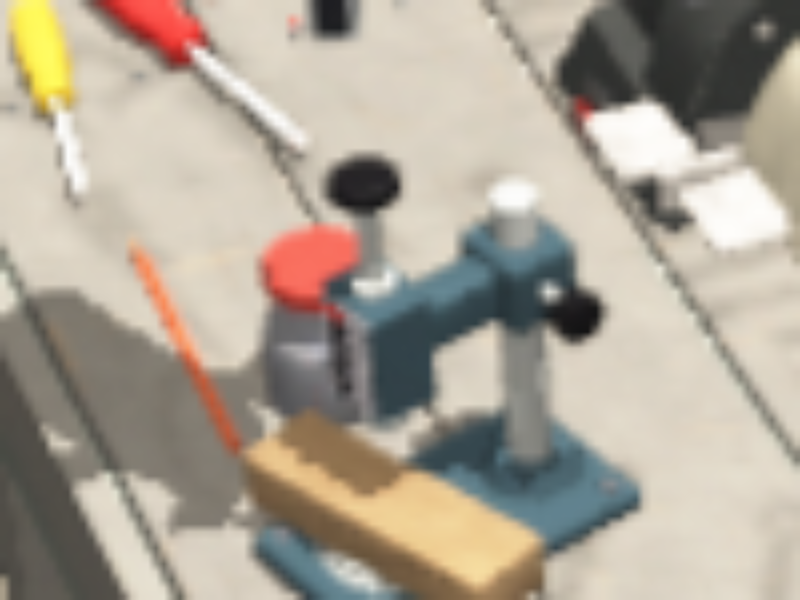

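The knob is back at its rest height (zoom 363,183) and the strip hasn't moved. Next I'll turn the tool and go across to the handle.

Call:
drive_tool --motion "0 0 10.6 0 0 0 30; 0 0 10.6 0 0 0 30; 0 0 10.6 0 0 0 30; 0 0 10.6 0 0 0 30; 0 0 10.6 0 0 0 30; 0 0 10.6 0 0 0 30; 0 0 0 0 0 0 30" --newtons 40

```text
clock: 8.05
position: [0.4305, 0.2777, 0.2976]
ee_rot: [-0.007, 0.699, 0.715, -0.008]
contact_force: [-0.4, -0.0, -0.7]
width: 0.0255
```

```bash
python3 st.py .4305 -.318 .3
```

```text
t 8.05 p [0.4305 0.2777 0.2976] F [-0.3871 -0.028  -0.6554] w 0.02554356427165279
[[-0.0222  0.9995 -0.0201]
 [ 0.9998  0.0222 -0.0013]
 [-0.0008 -0.0202 -0.9998]]
shift in tool [-0.5955 -0.0133 -0.0017]
```

Call:
drive_tool --motion "0 0 0 -0.04 -0.001 0 30; 0 0 0 -0.05 -0.001 0 30; 0 0 0 -0.055 -0.001 0 30; 0 0 0 -0.055 -0.001 0 30; 0 0 0 -0.055 -0.001 0 30; 0 0 0 -0.055 -0.001 0 30; 0 0 0 -0.055 -0.001 0 30; 0 0 0 -0.055 -0.001 0 30; 0 0 0 -0.055 -0.001 0 30; 0 0 0 -0.055 0 0 30; 0 0 0 -0.04 0 0 30; 0 0 0 0 0 0 30"

```text
clock: 9.55
position: [0.4427, -0.3083, 0.2884]
ee_rot: [-0.012, 0.683, 0.73, -0.009]
contact_force: [-0.3, 0.3, 0.1]
width: 0.0261
```

```bash
python3 st.py .4305 -.318 .22
```

```text
t 9.55 p [ 0.4427 -0.3083  0.2884] F [-0.2522  0.2702  0.0594] w 0.026079046384412146
[[-0.0665  0.9973 -0.0304]
 [ 0.9978  0.0666  0.0037]
 [ 0.0057 -0.0301 -0.9995]]
shift in tool [-0.0093 -0.0108  0.0687]
```

Call:
drive_tool --motion "-1.7 -0.2 1.6 -0.0093 -0.0108 0.035 30; 0 0 0 0 0 0.035 30; 0 0 0 0 0 0 30"

```text
clock: 9.93
position: [0.4308, -0.3158, 0.2162]
ee_rot: [-0.002, 0.691, 0.723, 0.002]
contact_force: [-0.4, 0.7, 0.6]
width: 0.0257
```

```bash
python3 st.py .4305 -.318 .102; python3 - <<'E'
from rig import *;import cv2
p,d=get_image("wrist");cv2.imwrite("pics/w5.png",p[:,:,::-1])
p,d=get_image("scene");cv2.imwrite("pics/s5.png",cv2.resize(p[230:350,260:420],(800,600))[:,:,::-1])
E
```

```text
t 9.925 p [ 0.4308 -0.3158  0.2162] F [-0.3685  0.6656  0.6487] w 0.025678618215537647
[[-0.0449  0.999  -0.0009]
 [ 0.999   0.0449  0.0053]
 [ 0.0054 -0.0006 -1.    ]]
shift in tool [-0.0028 -0.0003  0.1141]
```

View pics/w5.png

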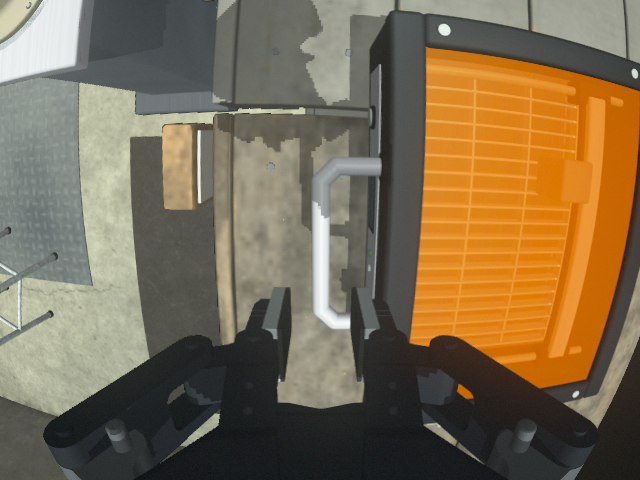

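View pics/s5.png

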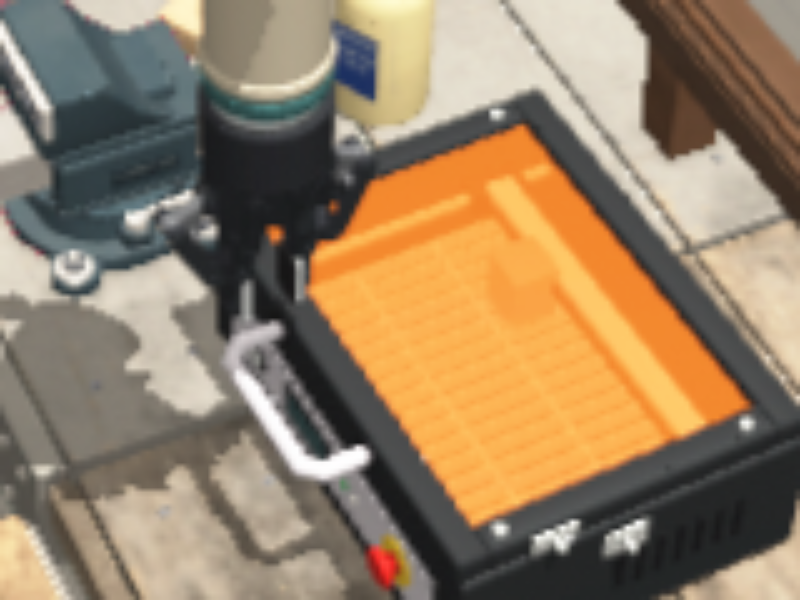

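The wrist view shows the bar running parallel to the pads at u≈320, centred between the fingers (u≈288 and 353). The lid edge is clear at u≈380. I'll go down.

Call:
drive_tool --motion "0 0 0 -0.002 0 0.025 30; 0 0 0 0 0 0.025 30; 0 0 0 0 0 0.02 30; 0 0 0 0 0 0.015 30; 0 0 0 0 0 0.01 30"

```text
clock: 10.65
position: [0.4405, -0.3227, 0.1319]
ee_rot: [0.011, 0.688, 0.725, 0.002]
contact_force: [0.5, 0.5, -0.4]
width: 0.0253
```

```bash
python3 st.py .4305 -.318 .1; python3 - <<'E'
from rig import *;import cv2
p,d=get_image("wrist");cv2.imwrite("pics/w6.png",p[:,:,::-1])
E
```

```text
t 10.65 p [ 0.4405 -0.3227  0.1319] F [ 0.4881  0.521  -0.4467] w 0.0252969445990865
[[-0.0519  0.9985  0.0189]
 [ 0.9986  0.0522 -0.013 ]
 [-0.014   0.0182 -0.9997]]
shift in tool [ 0.0056 -0.0103  0.0317]
```

View pics/w6.png

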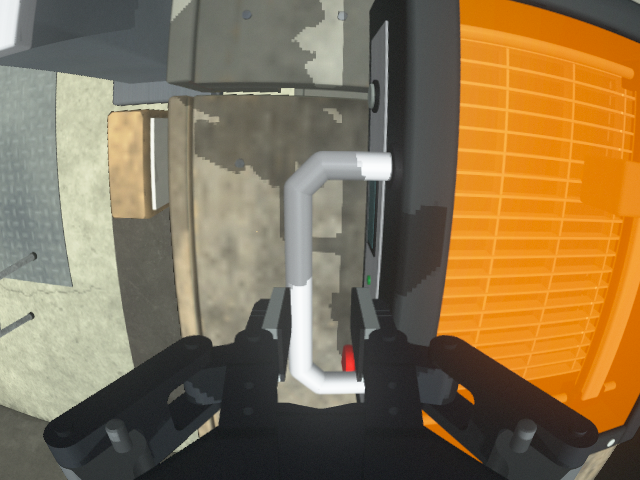

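The view shows the bar now near the left pad (u≈300), because the tool drifted 10 mm towards the machine on the way down. The tips are still above the bar, so I'll correct here.

Call:
drive_tool --motion "1.1 0.7 0.7 0.0056 -0.0103 -0.002 30; 0 0 0 0 0 0 30; 0 0 0 0 0 0 30"

```text
clock: 11.08
position: [0.4294, -0.3174, 0.1342]
ee_rot: [-0.0, 0.693, 0.721, -0.001]
contact_force: [0.1, -0.7, -0.2]
width: 0.0254
```

```bash
python3 st.py .4305 -.318 .1; python3 - <<'E'
from rig import *;import cv2
p,d=get_image("wrist");cv2.imwrite("pics/w7.png",p[:,:,::-1])
E
```

```text
t 11.075 p [ 0.4294 -0.3174  0.1342] F [ 0.1077 -0.7202 -0.2418] w 0.025368949055145768
[[-0.0392  0.9992 -0.0018]
 [ 0.9992  0.0392 -0.0013]
 [-0.0013 -0.0019 -1.    ]]
shift in tool [-0.0006  0.0011  0.0342]
```

View pics/w7.png

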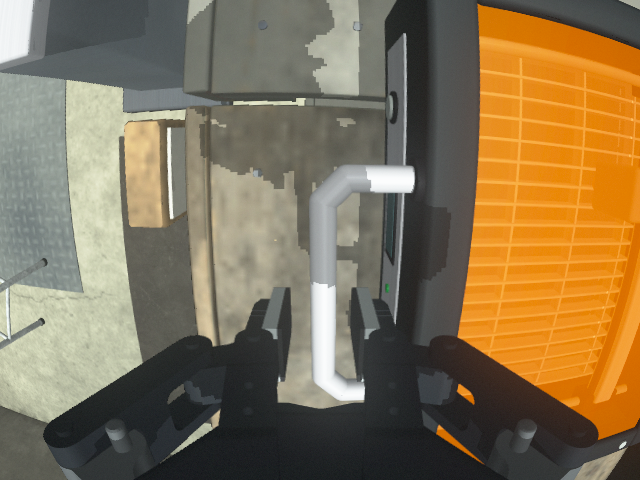

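It's centred again (bar at u≈322). I'll finish the descent in small rows.

Call:
drive_tool --motion "0 0 0 0 0 0.009 30; 0 0 0 0 0 0.008 30; 0 0 0 0 -0.001 0.008 30; 0 0 0 0 -0.001 0.006 30; 0 0 0 0 0 0.003 30; 0 0 0 0 0 0 30"

```text
clock: 11.88
position: [0.4269, -0.3174, 0.0972]
ee_rot: [-0.001, 0.693, 0.721, -0.001]
contact_force: [-0.1, -0.3, 0.8]
width: 0.0259
```

```bash
python3 st.py .4305 -.318 .1; python3 - <<'E'
from rig import *;import cv2
p,d=get_image("wrist");cv2.imwrite("pics/w8.png",p[:,:,::-1])
E
```

```text
t 11.875 p [ 0.4269 -0.3174  0.0972] F [-0.0993 -0.3019  0.7711] w 0.025929790100465668
[[-0.039   0.9992 -0.0027]
 [ 0.9992  0.039  -0.0005]
 [-0.0004 -0.0027 -1.    ]]
shift in tool [-0.0007  0.0036 -0.0028]
```

View pics/w8.png

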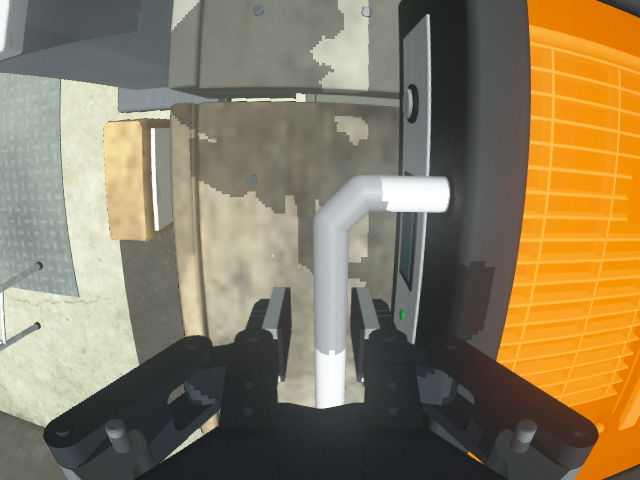

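The bar is between the pads, about 3 mm off centre. I'll shift by that and close.

Call:
drive_tool --motion "0 0 0 0 0.003 0 20; 0 0 0 0 0 0 5; 0 0 0 0 0 0 0; 0 0 0 0 0 0 0; 0 0 0 0 0 0 0; 0 0 0 0 0 0 0" --newtons 50

```text
clock: 12.68
position: [0.4304, -0.3176, 0.0979]
ee_rot: [-0.0, 0.693, 0.721, -0.001]
contact_force: [-0.5, 0.1, -0.8]
width: 0.0103
```

```bash
python3 st.py .4305 -.318 .1; python3 - <<'E'
from rig import *;import cv2
p,d=get_image("wrist");cv2.imwrite("pics/w9.png",p[:,:,::-1])
E
```

```text
t 12.675 p [ 0.4304 -0.3176  0.0979] F [-0.4741  0.0644 -0.8129] w 0.010276337437464105
[[-0.0393  0.9992 -0.0018]
 [ 0.9992  0.0393 -0.0017]
 [-0.0016 -0.0018 -1.    ]]
shift in tool [-0.0004  0.0001 -0.0021]
```

View pics/w9.png

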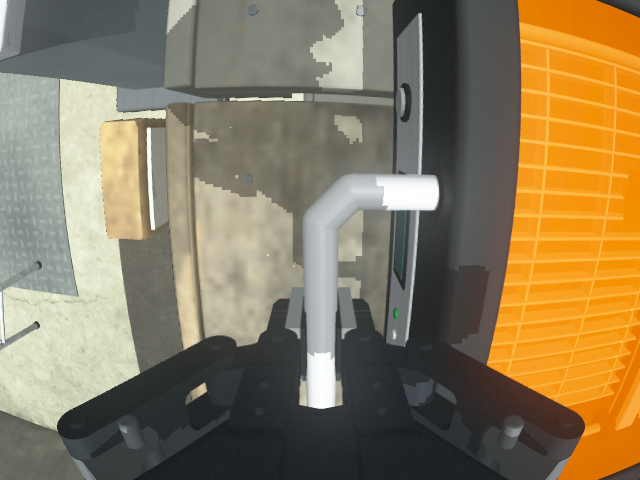

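The grip is on the bar: width 10.3 mm, with the bar between the pads. I'll lift along the arc to about 24 degrees.

Call:
drive_tool --motion "0 0 0 0 0.0005 -0.01 0; 0 0 0 0 0.001 -0.0096 0; 0 0 0 0 0.0028 -0.0195 0; 0 0 0 0 0.0041 -0.0193 0; 0 0 0 0 0.0054 -0.0189 0; 0 0 0 0 0.0067 -0.0185 0" --newtons 50

```text
clock: 13.48
position: [0.4511, -0.3167, 0.1966]
ee_rot: [-0.001, 0.693, 0.721, -0.002]
contact_force: [3.6, -2.5, -5.4]
width: 0.0103
```

```bash
cat > ang.py <<'E'
from rig import *; import numpy as np
from scipy.spatial.transform import Rotation as R
s=get_state();p=s["position"];M=R.from_quat(s["ee_rot"],scalar_first=True).as_matrix()
b=p-0.0225*M[:,2]
hx=.4304+.282
v=np.array([hx-b[0],b[2]-.111]);print("bar",b,"r",np.hypot(*v),"(0.2822) theta",np.degrees(np.arctan2(v[1],v[0]))-2.03,"F",s["contact_force"],"M",s["moment"],"w",s["width"]);print(M.round(3))
E
python3 ang.py
```

```text
bar [ 0.45122435 -0.31667486  0.21912342] r 0.28267188559629985 (0.2822) theta 20.45893656187132 F [ 3.62442439 -2.52021149 -5.40694528] M [-0.23055152 -0.14472387  0.04886259] w 0.010349449936334774
[[-0.04   0.999 -0.004]
 [ 0.999  0.04  -0.001]
 [-0.001 -0.004 -1.   ]]
```

It's at about 20.5° with the radius consistent. I'll continue.

Call:
drive_tool --motion "0 0 0 0 0.008 -0.018 0; 0 0 0 0 0.0093 -0.0174 0; 0 0 0 0 0.0104 -0.0167 0; 0 0 0 0 0.0116 -0.0159 0; 0 0 0 0 0.009 -0.011 0; 0 0 0 0 0.003 -0.004 0"

```text
clock: 14.22
position: [0.5054, -0.3144, 0.2836]
ee_rot: [0.001, 0.693, 0.721, -0.001]
contact_force: [3.1, -2.1, -7.3]
width: 0.0101
```

```bash
python3 ang.py
```

```text
bar [ 0.50537625 -0.31431578  0.30612405] r 0.28448590312460775 (0.2822) theta 41.275092523368585 F [ 3.06730054 -2.07473064 -7.34055122] M [-0.29148598 -0.26652233 -0.00521099] w 0.010102722755174095
[[-0.041  0.999 -0.001]
 [ 0.999  0.041 -0.003]
 [-0.003 -0.001 -1.   ]]
```

Call:
drive_tool --motion "0 0 0 0 0.006 -0.006 0; 0 0 0 0 0.005 -0.005 0; 0 0 0 0 0.001 -0.002 0; 0 0 0 0 0 -0.0005 0"

```text
clock: 14.72
position: [0.5175, -0.3138, 0.2963]
ee_rot: [-0.0, 0.693, 0.721, -0.002]
contact_force: [2.5, -1.4, -6.6]
width: 0.0099
```

```bash
python3 ang.py;  python3 - <<'E'
from h import *
from rig import *
p,d=get_image("scene");cv2.imwrite("pics/s10.png",p[:,:,::-1])
np.savez("scene10.npz",p=p,d=d)
X=cloud("scene",d)
hsv=cv2.cvtColor(p,cv2.COLOR_RGB2HSV)
k=(X[...,0]>.45)&(X[...,0]<.8)&(X[...,1]>-.5)&(X[...,1]<-.36)&(X[...,2]>.13)&(hsv[...,1]>150)&(hsv[...,0]>5)&(hsv[...,0]<22)
P=X[k];print(k.sum())
c=P.mean(0);n=np.linalg.svd(P-c,full_matrices=False)[2][2];n*=np.sign(n[2]);print("lid normal",n,"tilt deg",np.degrees(np.arccos(n[2])),c)
E
python3 ang.py
```

```text
bar [ 0.51754649 -0.31375712  0.31876168] r 0.2848382087291551 (0.2822) theta 44.80631963840057 F [ 2.46028358 -1.38099629 -6.59710834] M [-0.30532775 -0.11906258  0.05874291] w 0.009947183939562747
[[-0.041  0.999 -0.003]
 [ 0.999  0.041 -0.002]
 [-0.002 -0.003 -1.   ]]
429
lid normal [0.7003013 0.0447334 0.7124444] tilt deg 44.565852182318324 [ 0.64189685 -0.40085768  0.20629734]
bar [ 0.51750661 -0.31373769  0.31873736] r 0.28484775749102176 (0.2822) theta 44.797122116117635 F [ 3.84723701 -1.38341505 -6.89968625] M [-0.29765438 -0.1974408   0.06583761] w 0.010469169610599086
[[-0.041  0.999 -0.003]
 [ 0.999  0.041 -0.002]
 [-0.002 -0.003 -1.   ]]
```

View pics/s10.png

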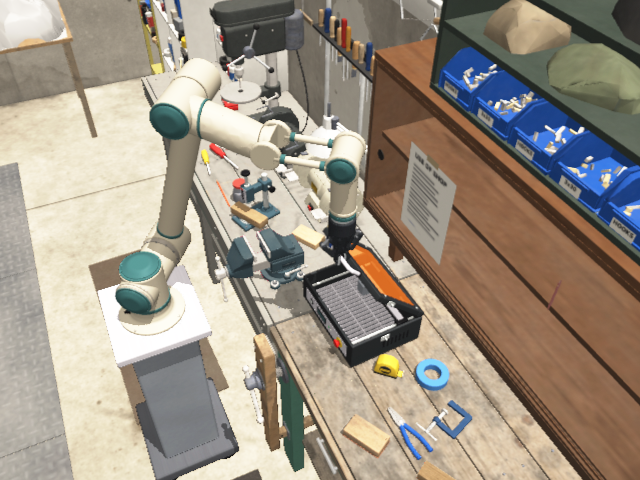

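The lid stands open and held (handle near 345,262). The kinematics give 44.8° and the depth plane gives 44.6°, and it's steady. The gauge, strip, jar, pencil and tape look unmoved, so I'm handing in.

```bash
python3 - <<'E'
from h import *
a=np.load("scene0.npz")["p"].astype(int);b=np.load("scene10.npz")["p"].astype(int)
print("gauge diff",np.abs(a-b)[165:225,225:285].mean(),"tape diff",np.abs(a-b)[352:380,372:405].mean())
from rig import sign_off
print(sign_off())
E
python3 ang.py
```

```text
gauge diff 5.377592592592593 tape diff 3.2088744588744587
the job is handed in; nothing more can be done
None
the job is handed in; nothing more can be done
```

I pressed the gauge's plunger onto the oak strip, let it spring back up, then lifted the engraver's lid and handed in while holding it open at about 45°. The sign-off reports no verdict.

- **Gauge:** The first press sagged from 7.2 N to 4.9 N, because rows that don't move let the arm creep back up. I pressed again with a small downward bias and held 7.4–7.9 N for about 1.5 s at knob height 0.189 m. The foot was on the strip with roughly 3 N. Afterwards the picture showed the knob back at its rest height and the strip in place.
- **Lid:** I gripped the handle from above with 50 N and lifted it along its arc in about 2 s, with no drop. The last checks gave 44.8° from the arm's pose and 44.6° from the camera's depth image. The pose held steady over two readings, and the jaws were closed on the bar at about 10 mm.
- **Other things:** In the last picture the jar, pencil and tape measure looked unmoved; I checked this by eye and with a rough picture comparison, not by measuring their positions.
- **One disagreement:** With the lid up, the bar's distance from the hinge came out at 285 mm instead of 282 mm. This is probably a small slip of the bar in the pads or calibration error.

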